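# Unhook the pellet carrier from its dock

### The job

Two metal carriers sit in docks on the bench. Take out the one with two round sample pellets and an upright fin: raise its front end and tilt it back over the dock's front lip, draw its tongue out from under the keeper bar at the rear without prying against the bar, then set it down gently, flat and upright in the shallow tray. Leave the plain carrier with the round knob in its dock.

Things in the scene. Friction and masses are not known exactly. Their poses are not given: they have to be found in the camera images.
- carrier: Carrier to take out: loose aluminium plate 100 (x) x 50 x 14 mm, 130-210 g. Rear tongue 30 wide, 6 thick, flush with the underside, x 50 to 68 mm. Two round dark pellets on top at x = +-32 mm; between them at the middle an upright fin to grasp, 26 mm along x, 12 mm thick along y, top 47 mm above the underside. Origin: centre of the plate's underside; +x to the tongue, z up.
- keeper: Keeper bar of the carrier's fixed dock. Origin under the seated carrier (10 mm lower, +-2 mm), same axes; dock front lip faces the robot. Heights from origin: dock base 10 mm; lip x -64 to -54, top 27; keeper x 57 to 82, underside 25, top 31; rear wall x 72. Straight lift or pull is blocked: tilt the front up 12 to 20 degrees about the tongue's end, move to -x till the tongue is out, then up.
- blank: The other carrier, loose, to be left alone: same plate and tongue, in a dock of the same shape, but with a round knob 28 mm across (top 40 mm above its underside) instead of the fin, and no pellets. Origin and axes as the carrier's.
- tray: Shallow open steel tray, fixed. Outside 200 (x) x 134 (y) x 14 mm high, walls and floor 4 mm; inside 192 x 126 mm. Origin: centre of the underside, long side along x. The carrier fits flat inside lengthwise, either way round; lying flat its origin is 4 to 5 mm above the tray's.

How it is judged:
At the end, for the whole second after the job is handed in: The carrier with the fin lies flat on the tray's floor (origin within 5 mm of its resting height and within 75 mm of the tray's centre, upright within 3.4 degrees), at rest; the blank is within 12 mm of where it started, in its dock (z of carrier in the frame of tray between 0.001 and 0.009 m and horizontal distance between carrier and tray below 0.075 m and angle between carrier's own z axis and vertical below 0.06 rad and linear speed of carrier below 0.02 m/s and distance of blank from where it was at the start of the episode below 0.012 m); the robot touches nothing.
It fails at once if the plain carrier is moved more than 12 mm (distance of blank from where it was at the start of the episode above 0.012 m).
It fails at once if the carrier is dropped or thrown (falls free faster than 0.6 m/s, a drop of about 20 mm) (contact force between the fingers and carrier below 0.05 N and linear speed of carrier above 0.6 m/s).
It fails at once if the tongue is pried against the keeper bar with over 6 N (contact force between carrier and keeper above 6 N).
It also fails if it takes over 43 s, if anything falls off the work surface, if the arm or the gripper's body presses on something with over 40 N, if the wrist force passes 120 N, or if a joint passes its speed limit or range.

### The arm

A 6-joint arm with a two-finger parallel gripper is mounted at the origin on a cart in front of the work surface, level with it; the furniture and walls round the work are solid. World frame = base frame: x ahead of the robot, y to its left, z up, the work surface at z = 0. Lengths are in m, angles in rad, forces in N, time in s.
With the tool pointing down it reaches from about 0.35 to 0.925 m from the base axis. Payload 6.4 kg.
Tool frame: the origin (TCP) lies at the very end of the fingers, on their centre line; the grasp point (between the pads) lies 19 mm behind it; z points along the fingers, y is the direction in which the jaws open and shut (so a half turn about z gives the same grasp; the last joint's range is limited). The gripper opens to 94 mm and grips with 3 to 60 N. Pads are 16 mm wide; open, the fingers measure 119 mm over their backs; the gripper's body (75 mm by 177 mm) begins 78 mm behind the grasp point.
Start: joints at [1.07, 0.245, 1.558, -0, 1.339, -0.174], TCP at [0.209, 0.616, 0.205] pointing down, gripper open.
Joint ranges: [-3.13, 3.13], [-1.02, 2.26], [0.13, 2.54], [-0.95, 4.09], [0.21, 2.88], [-2.74, 2.74]. Speed limits (rad/s): [2.57, 2.57, 3.14, 3.14, 3.14, 3.14].

### API

Orientations are given as a 3x3 rotation matrix whose columns are the frame's x, y, z axes.
In Python, from station import readout, eyes, bot, recognise gives the robot as it stands.
- The arm moves only by the tool play_rows, never from a script. Its arguments are lists of equal length, an entry for each row: "grip": the gripper command: -1 is shut, 1 is fully open, values between are in proportion; "slide": the shift along the tool's x, y, z in units of 60 mm (1.0 is 60 mm), a list of three; "spin": the turn about the tool's z in units of 10 degrees (1.0 is 10 degrees). In form: {"grip": [grip, ...], "slide": [[tx, ty, tz], ...], "spin": [spin, ...]}. A call has 1 to 20 rows; each row is the pose to reach, as a shift and turn from the pose commanded when the call began, along the tool's axes at that moment; what a row does not reach only later rows make up. A row lasts 1/8 s, in which the tool goes at most 62.5 mm and 10.7 degrees, less where a joint would pass 70% of its speed; a pose out of reach is approached as far as the arm can. A call with a gripper value outside its range is refused whole. The fingers move at their own pace and stop on an object; the grip force is fixed at half the most. Time passes only in rows, so rows that repeat a pose let the fingers close. It gives the time, the measured TCP pose, the force and the opening at its end, in the units of the state.
- readout.sense(): the state, without advancing time (a new reading comes with each control period).
- eyes.grab_frame(name): name is "scene" or "top"; returns a dict with "color" (480x640x3 uint8, blue, green, red), "fx", "fy", "cx", "cy" (pixels), "R" (3x3) and "t" (3): a world point X has camera coordinates R X + t. Camera axes: x right, y down, z forward; pixel columns grow to the right and rows downward; lengths in m; the calibration is good to about 2 mm. A picture is of the moment at which its call begins. There is no depth.
- bot.close_job(): hands the job in, once; it reports no verdict.
Trained networks look in a picture, given as the dict that the camera call returned (one of the last four; its "shot" number tells which), for a name from the list of things; names that differ only in an ending like _2 or _b are one class to them, and where a whole thing is asked for, a point or a joint stands for the part that bears it (a point fixed in the world has none). Each returns a list of dicts, best first, with "p" (0 to 1); they miss things now and then, are a little off and sometimes report something else, mostly with a low value. They report only what shows in the picture. A call takes as long as a camera call.
- recognise(picture, target): "uv" ([column, row] in pixels, amid what is visible of it).
The state is a dict: "t": time; "joints": joint angles; "dq": joint speeds; "joint_efforts": joint torques, N m; "eef_pos": TCP position; "tcp_rot": TCP orientation; "contact_force": force on the tool from outside, world axes, zero at the start; "ft_torque": the same for the moment, N m; "finger_gap": finger opening in m.
Only numpy, scipy, OpenCV 4.12 (cv2) and the standard library are available. Lean on these libraries where they do the work, as an engineer would, in place of code of your own. Each camera call takes 0.05 s, during which the arm holds its last target. There are 200 camera calls.

## Working session

There is one attempt and no reset: what is moved stays moved. The work goes in short steps, Python scripts to look and compute and a tool call to move; the robot and the scene stay as the last step left them, time stands still between calls to the robot, and variables do not carry over. Pictures are saved under pics/ and viewed, on a budget of 10 in all, crops included, one or two more only if the job needs it, and the job is handed in when it is done.

Besides the shell and the picture viewer there is one more tool, called after "Request:" by a JSON object that holds its "op" and its "data", one argument or row to a line. play_rows: Moves the arm, as the interface text tells. Its arguments: {"type":"object","properties":{"grip":{"type":"array","items":{"type":"number"}},"slide":{"type":"array","items":{"type":"array","items":{"type":"number"}}},"spin":{"type":"array","items":{"type":"number"}}},"required":["grip","slide","spin"]}

```bash
mkdir -p pics; cat > h.py <<'E'
import numpy as np, cv2
from station import readout, eyes, bot, recognise
def ray(f,uv,z):
    d=f["R"].T@np.array([(uv[0]-f["cx"])/f["fx"],(uv[1]-f["cy"])/f["fy"],1]); c=-f["R"].T@f["t"]
    return c+d*(z-c[2])/d[2]
def proj(f,X):
    p=f["R"]@np.array(X)+f["t"]; return [f["cx"]+f["fx"]*p[0]/p[2], f["cy"]+f["fy"]*p[1]/p[2]]
E
python3 - <<'E'
from h import *
s=readout.sense(); print(s["t"],s["tcp_rot"],s["contact_force"],s["finger_gap"])
for n in("top","scene"):
    f=eyes.grab_frame(n); cv2.imwrite(f"pics/{n}0.png",f["color"]); print(n,f["fx"],-f["R"].T@f["t"],f["R"])
    for k in("carrier","keeper","blank","tray"):
        for r in recognise(f,k)[:2]: print(k,r["p"],r["uv"],ray(f,r["uv"],0.02))
E
```

```text
0.0 [[-9.47099682e-01  3.20938109e-01 -9.60569427e-04]
 [ 3.20939343e-01  9.47098209e-01 -1.70862872e-03]
 [ 3.61389514e-04 -1.92652624e-03 -9.99998079e-01]] [-0.05953585 -0.33603508  0.39758212] 0.09398611053142536
top 488.6273083340372 [ 0.49596998 -0.01808378  0.8982892 ] [[ 0.02927948 -0.99951674 -0.01044046]
 [-0.99150298 -0.02771714 -0.1270968 ]
 [ 0.126746    0.01407307 -0.99183537]]
carrier 0.75 [450.9, 263.8] [ 0.58458797 -0.24180383  0.02      ]
keeper 0.71 [447.5, 225.6] [ 0.65414401 -0.23596697  0.02      ]
blank 0.98 [204.2, 257.5] [0.58343543 0.20372486 0.02      ]
tray 0.98 [330.1, 241.7] [ 0.61867425 -0.02349272  0.02      ]
scene 478.95424550807377 [ 0.34223704 -0.53435157  0.68097525] [[ 0.90299679 -0.42950056 -0.01122821]
 [-0.32283288 -0.66102701 -0.67736417]
 [ 0.28350614  0.6152825  -0.73556217]]
carrier 0.89 [392.4, 359.0] [ 0.58060787 -0.24675315  0.02      ]
keeper 0.85 [433.4, 332.1] [ 0.66351219 -0.23418517  0.02      ]
blank 0.95 [284.8, 183.3] [0.58676369 0.20654173 0.02      ]
```

View pics/top0.png

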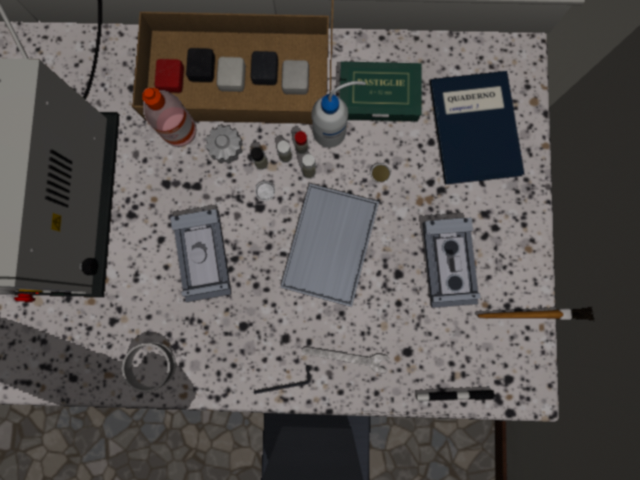

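View pics/scene0.png

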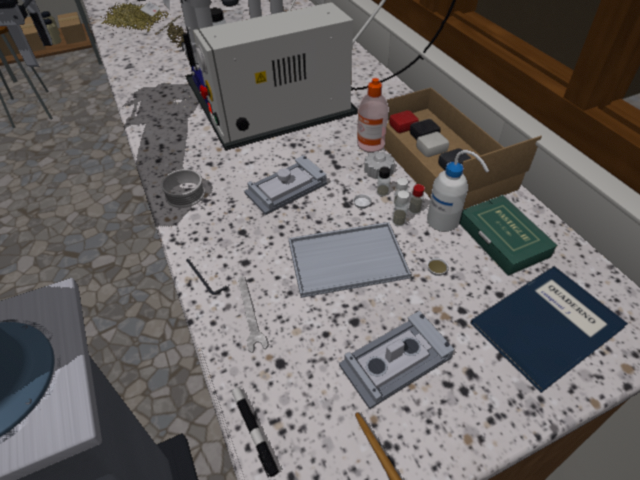

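```bash
python3 - <<'E'
from h import *
a=cv2.imread("pics/top0.png")[205:317,400:500]; b=cv2.imread("pics/scene0.png")[305:417,330:465]
r=lambda i:cv2.resize(i,None,fx=3.4,fy=3.4,interpolation=cv2.INTER_CUBIC)
im=np.hstack([r(a),r(b)]); print(im.shape); cv2.imwrite("pics/crop.png",cv2.convertScaleAbs(im,alpha=1.4,beta=10))
E
```

```text
(381, 799, 3)
```

View pics/crop.png

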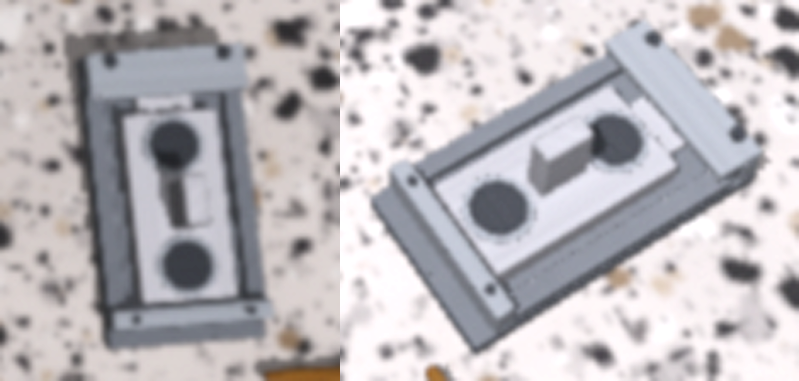

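```bash
python3 - <<'E'
from h import *
s=readout.sense()
f=eyes.grab_frame("top"); g=eyes.grab_frame("scene")
P=lambda f:np.diag([1,1,1])@np.array([[f["fx"],0,f["cx"]],[0,f["fy"],f["cy"]],[0,0,1]])@np.c_[f["R"],f["t"]]
def tri(a,b):
    X=cv2.triangulatePoints(P(f),P(g),np.array(a,float),np.array(b,float)).ravel(); return X[:3]/X[3]
c=lambda u,v:(u/3.4+400,v/3.4+205)
e=lambda u,v:((u-340)/3.4+330,v/3.4+305)
for n,a,b in (("rear",c(174,144),e(616,139)),("front",c(187,265),e(498,208)),("fin",c(199,200),e(563,138))):
    print(n,tri(a,b),ray(f,a,.025),ray(g,b,.025))
print("fin .057",ray(f,c(199,200),.057),ray(g,e(563,138),.057))
t=[ray(f,u,.014) for u in((310,185),(377,201),(350,302),(283,287))]; t=np.array(t); print(t,t.mean(0),np.linalg.norm(np.diff(t,axis=0),axis=1))
E
```

```text
rear [ 0.61506602 -0.24174429  0.02480158] [ 0.61377696 -0.24116304  0.025     ] [ 0.61637781 -0.24215976  0.025     ]
front [ 0.55083006 -0.24819109  0.0239761 ] [ 0.55006963 -0.24764684  0.025     ] [ 0.55125835 -0.24883801  0.025     ]
fin [ 0.58191236 -0.24580272  0.05691567] [ 0.58442642 -0.2541345   0.025     ] [ 0.5949989  -0.23124779  0.025     ]
fin .057 [ 0.5811851  -0.24548488  0.057     ] [ 0.58266859 -0.2460339   0.057     ]
[[ 0.72464345  0.01657439  0.014     ]
 [ 0.69769405 -0.10797662  0.014     ]
 [ 0.51110745 -0.06220235  0.014     ]
 [ 0.53452044  0.05933761  0.014     ]] [ 0.61699135 -0.02356674  0.014     ] [0.12743321 0.19211934 0.12377451]
```

Request:
{"op": "play_rows", "data": {
  "grip": [1,1,1,1,1,1,1,1,1,1,1,1,1,1,1,1,1,1,1,1],
  "slide": [
    [-10.33,-11.67,1.0],
    [-10.33,-11.67,1.0],
    [-10.33,-11.67,1.0],
    [-10.33,-11.67,1.0],
    [-10.33,-11.67,1.0],
    [-10.33,-11.67,1.0],
    [-10.33,-11.67,1.0],
    [-10.33,-11.67,1.0],
    [-10.33,-11.67,1.0],
    [-10.33,-11.67,1.0],
    [-10.33,-11.67,1.0],
    [-10.33,-11.67,1.0],
    [-10.33,-11.67,1.0],
    [-10.33,-11.67,1.0],
    [-10.33,-11.67,1.0],
    [-10.33,-11.67,1.0],
    [-10.33,-11.67,1.0],
    [-10.33,-11.67,1.0],
    [-10.33,-11.67,1.0],
    [-10.33,-11.67,1.0]
  ],
  "spin": [-2.44,-2.44,-2.44,-2.44,-2.44,-2.44,-2.44,-2.44,-2.44,-2.44,-2.44,-2.44,-2.44,-2.44,-2.44,-2.44,-2.44,-2.44,-2.44,-2.44]
}}

```text
t: 3.1
eef_pos: [0.5709, -0.2458, 0.1458]
tcp_rot: [[-0.995, -0.1, 0.0], [-0.1, 0.995, -0.0], [-0.0, -0.0, -1.0]]
contact_force: [0.3, 0.5, -0.0]
finger_gap: 0.0939
```

```bash
python3 - <<'E'
from h import *
f=eyes.grab_frame("scene"); g=eyes.grab_frame("top")
p=readout.sense()["eef_pos"]; print(p, proj(f,p), proj(g,p))
r=lambda i:cv2.resize(i,None,fx=2.6,fy=2.6,interpolation=cv2.INTER_CUBIC)
im=np.hstack([r(g["color"][170:320,390:510]),r(f["color"][250:400,320:490])]); cv2.imwrite("pics/c1.png",cv2.convertScaleAbs(im,alpha=1.4,beta=10))
E
```

```text
[ 0.57089394 -0.24610768  0.14566677] [np.float64(394.208896522959), np.float64(314.58091413128625)] [np.float64(474.5522709595385), np.float64(265.1203926835906)]
```

View pics/c1.png

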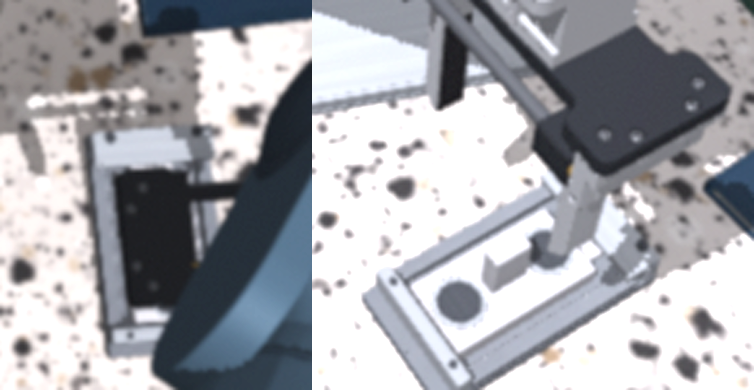

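Request:
{"op": "play_rows", "data": {
  "grip": [1,1,1,1,1,1,-0.5,-1,-1,-1,-1,-1,-1,-1],
  "slide": [
    [0,0,0.5],
    [0,0,1.0],
    [0,0,1.4],
    [0,0,1.66],
    [0,0,1.66],
    [0,0,1.66],
    [0,0,1.66],
    [0,0,1.66],
    [0,0,1.66],
    [0,0,1.66],
    [0,0,1.66],
    [0,0,1.66],
    [0,0,1.66],
    [0,0,1.66]
  ],
  "spin": [0,0,0,0,0,0,0,0,0,0,0,0,0,0]
}}

```text
t: 4.95
eef_pos: [0.5709, -0.2465, 0.0459]
tcp_rot: [[-0.995, -0.099, 0.0], [-0.099, 0.995, -0.0], [-0.0, -0.0, -1.0]]
contact_force: [0.1, -0.0, -0.4]
finger_gap: 0.0174
```

Request:
{"op": "play_rows", "data": {
  "grip": [-1,-1,-1,-1],
  "slide": [
    [0,0,0],
    [0,0,0],
    [0,0,0],
    [0,0,0]
  ],
  "spin": [0,0,0,0]
}}

```text
t: 5.45
eef_pos: [0.5708, -0.2465, 0.0458]
tcp_rot: [[-0.995, -0.099, -0.0], [-0.099, 0.995, 0.0], [0.0, 0.0, -1.0]]
contact_force: [-0.3, 0.1, -0.6]
finger_gap: 0.0113
```

Request:
{"op": "play_rows", "data": {
  "grip": [-1,-1,-1,-1],
  "slide": [
    [0,0,-0.04],
    [0,0,-0.08],
    [0,0,-0.12],
    [0,0,-0.12]
  ],
  "spin": [0,0,0,0]
}}

```text
t: 5.95
eef_pos: [0.5711, -0.2466, 0.0534]
tcp_rot: [[-0.995, -0.099, 0.0], [-0.099, 0.995, -0.0], [-0.0, -0.0, -1.0]]
contact_force: [-0.6, -0.1, -1.4]
finger_gap: 0.0112
```

Request:
{"op": "play_rows", "data": {
  "grip": [-1,-1,-1],
  "slide": [
    [0,0,-0.03],
    [0,0,-0.05],
    [0,0,-0.05]
  ],
  "spin": [0,0,0]
}}

```text
t: 6.32
eef_pos: [0.5708, -0.2464, 0.056]
tcp_rot: [[-0.995, -0.099, -0.0], [-0.099, 0.995, 0.0], [0.0, 0.0, -1.0]]
contact_force: [0.6, -0.3, -1.7]
finger_gap: 0.0111
```

Request:
{"op": "play_rows", "data": {
  "grip": [-1,-1,-1],
  "slide": [
    [0,0,-0.015],
    [0,0,-0.03],
    [0,0,-0.03]
  ],
  "spin": [0,0,0]
}}

```text
t: 6.7
eef_pos: [0.5708, -0.2464, 0.0576]
tcp_rot: [[-0.995, -0.099, -0.0], [-0.099, 0.995, 0.0], [0.0, 0.0, -1.0]]
contact_force: [2.0, -0.1, -3.7]
finger_gap: 0.0114
```

Request:
{"op": "play_rows", "data": {
  "grip": [-1,-1],
  "slide": [
    [-0.005,0,-0.02],
    [-0.005,0,-0.02]
  ],
  "spin": [0,0]
}}

```text
t: 6.95
eef_pos: [0.5712, -0.2463, 0.059]
tcp_rot: [[-0.995, -0.099, -0.0], [-0.099, 0.995, 0.0], [0.0, 0.0, -1.0]]
contact_force: [2.2, 1.4, -5.0]
finger_gap: 0.0116
```

```bash
python3 - <<'E'
from h import *
s=readout.sense(); print(s["contact_force"],s["ft_torque"])
f=eyes.grab_frame("scene")
cv2.imwrite("pics/c2.png",cv2.convertScaleAbs(cv2.resize(f["color"][275:415,325:475],None,fx=4,fy=4,interpolation=cv2.INTER_CUBIC),alpha=1.4,beta=10))
s=readout.sense(); print(s["contact_force"],s["ft_torque"])
E
```

```text
[ 2.21195182  1.40612298 -5.02400128] [ 0.0841935  -0.08140448  0.03424355]
[ 1.71844242 -0.17958271 -4.88945769] [ 0.10042257 -0.12563088 -0.01775619]
```

View pics/c2.png

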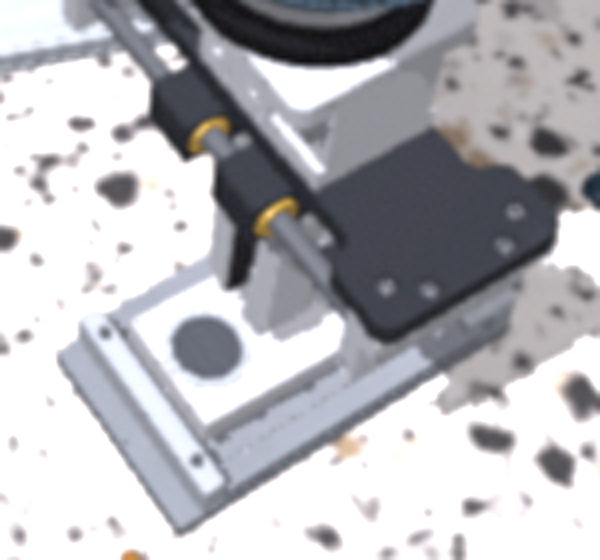

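Request:
{"op": "play_rows", "data": {
  "grip": [-1,-1,-1,-1,-1,-1],
  "slide": [
    [0,0,0],
    [0,0,0],
    [0,0,0],
    [0,0,0],
    [0,0,0],
    [0,0,0]
  ],
  "spin": [0,0,0,0,0,0]
}}

```text
t: 7.75
eef_pos: [0.5712, -0.2464, 0.059]
tcp_rot: [[-0.995, -0.099, -0.0], [-0.099, 0.995, 0.0], [0.0, 0.0, -1.0]]
contact_force: [1.8, 0.4, -4.4]
finger_gap: 0.0117
```

Request:
{"op": "play_rows", "data": {
  "grip": [-1,-1,-1],
  "slide": [
    [-0.02,0,0],
    [-0.03,0,-0.01],
    [-0.03,0,-0.015]
  ],
  "spin": [0,0,0]
}}

```text
t: 8.12
eef_pos: [0.5728, -0.2464, 0.06]
tcp_rot: [[-0.995, -0.099, -0.0], [-0.099, 0.995, -0.0], [0.0, -0.0, -1.0]]
contact_force: [-0.9, 0.6, -3.2]
finger_gap: 0.0115
```

Request:
{"op": "play_rows", "data": {
  "grip": [-1,-1,-1],
  "slide": [
    [-0.006,0,-0.013],
    [-0.012,0,-0.025],
    [-0.012,0,-0.025]
  ],
  "spin": [0,0,0]
}}

```text
t: 8.5
eef_pos: [0.5738, -0.2462, 0.0616]
tcp_rot: [[-0.995, -0.099, 0.0], [-0.099, 0.995, -0.0], [-0.0, -0.0, -1.0]]
contact_force: [-0.3, 0.0, -4.0]
finger_gap: 0.0113
```

Request:
{"op": "play_rows", "data": {
  "grip": [-1,-1,-1,-1],
  "slide": [
    [-0.006,0,-0.012],
    [-0.012,0,-0.024],
    [-0.018,0,-0.036],
    [-0.018,0,-0.036]
  ],
  "spin": [0,0,0,0]
}}

```text
t: 9.0
eef_pos: [0.5751, -0.2461, 0.0637]
tcp_rot: [[-0.995, -0.099, 0.001], [-0.099, 0.995, -0.0], [-0.001, -0.0, -1.0]]
contact_force: [2.3, 0.5, -5.4]
finger_gap: 0.0114
```

```bash
python3 - <<'E'
from h import *
f=eyes.grab_frame("scene")
cv2.imwrite("pics/c3.png",cv2.convertScaleAbs(cv2.resize(f["color"][275:415,325:475],None,fx=4,fy=4,interpolation=cv2.INTER_CUBIC),alpha=1.4,beta=10))
E
```

```text
(no output)
```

View pics/c3.png

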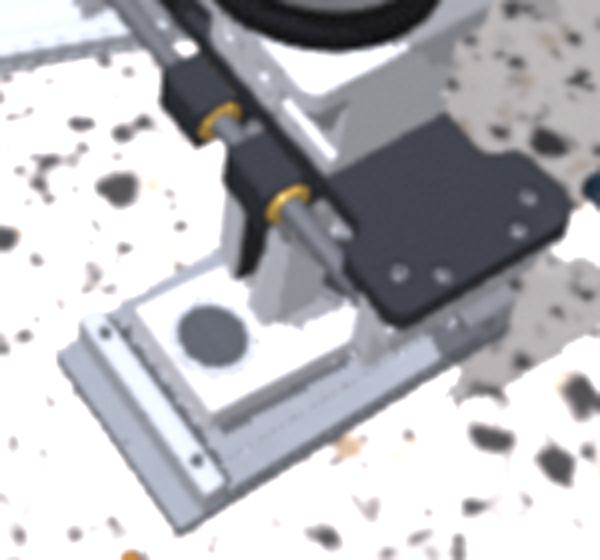

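```bash
python3 - <<'E'
from h import *
from scipy.optimize import fsolve
s=readout.sense(); print(s["contact_force"],s["ft_torque"])
f=eyes.grab_frame("scene"); X0=np.array([.5508,-.2482,.024]); a=np.array([.995,.0999,0])
b=np.array([376.5,366.2])-proj(f,X0)
for uv in((376.2,361.75),(378.2,359.0)):
    print(fsolve(lambda q:np.array(proj(f,X0+a*q[0]+[0,0,q[1]]))+b-uv,[0,.01]))
E
```

```text
[ 0.91004265 -0.00554414 -4.88927655] [ 0.0826901  -0.10325367 -0.00154785]
[-0.00171534  0.01524602]
[0.00147065 0.02039882]
```

Request:
{"op": "play_rows", "data": {
  "grip": [-1,-1,-1,-1],
  "slide": [
    [-0.02,0,0],
    [-0.025,0,-0.01],
    [-0.03,0,-0.025],
    [-0.03,0,-0.025]
  ],
  "spin": [0,0,0,0]
}}

```text
t: 9.6
eef_pos: [0.5766, -0.2459, 0.0652]
tcp_rot: [[-0.995, -0.099, 0.0], [-0.099, 0.995, -0.0], [-0.0, -0.0, -1.0]]
contact_force: [-0.6, -0.3, -3.2]
finger_gap: 0.0112
```

Works again; repeat the same pattern.

Request:
{"op": "play_rows", "data": {
  "grip": [-1,-1,-1,-1],
  "slide": [
    [-0.01,0,-0.01],
    [-0.016,0,-0.025],
    [-0.022,0,-0.038],
    [-0.022,0,-0.038]
  ],
  "spin": [0,0,0,0]
}}

```text
t: 10.1
eef_pos: [0.5782, -0.2457, 0.0675]
tcp_rot: [[-0.995, -0.099, 0.001], [-0.099, 0.995, -0.0], [-0.001, -0.0, -1.0]]
contact_force: [2.3, -0.1, -5.0]
finger_gap: 0.0112
```

Request:
{"op": "play_rows", "data": {
  "grip": [-1,-1,-1],
  "slide": [
    [-0.012,0,-0.008],
    [-0.018,0,-0.02],
    [-0.018,0,-0.02]
  ],
  "spin": [0,0,0]
}}

```text
t: 10.48
eef_pos: [0.5791, -0.2457, 0.0686]
tcp_rot: [[-0.995, -0.099, 0.0], [-0.099, 0.995, 0.0], [-0.0, -0.0, -1.0]]
contact_force: [1.4, -0.3, -4.1]
finger_gap: 0.0114
```

Request:
{"op": "play_rows", "data": {
  "grip": [-1,-1,-1,-1,-1,-1,-1],
  "slide": [
    [0,0,0.025],
    [0,0,0.04],
    [0.04,0,0.04],
    [0.08,0,0.04],
    [0.14,0,0.04],
    [0.2,0,0.04],
    [0.2,0,0.04]
  ],
  "spin": [0,0,0,0,0,0,0]
}}

```text
t: 11.35
eef_pos: [0.5668, -0.2469, 0.0663]
tcp_rot: [[-0.995, -0.099, 0.0], [-0.099, 0.995, -0.0], [-0.0, -0.0, -1.0]]
contact_force: [-1.2, 0.2, -0.5]
finger_gap: 0.0114
```

Request:
{"op": "play_rows", "data": {
  "grip": [-1,-1,-1,-1,-1,-1],
  "slide": [
    [0.06,0,-0.015],
    [0.14,0,-0.015],
    [0.22,0,-0.015],
    [0.3,0,-0.015],
    [0.38,0,-0.015],
    [0.38,0,-0.015]
  ],
  "spin": [0,0,0,0,0,0]
}}

```text
t: 12.1
eef_pos: [0.544, -0.2491, 0.0671]
tcp_rot: [[-0.995, -0.099, -0.0], [-0.099, 0.995, 0.0], [0.0, 0.0, -1.0]]
contact_force: [-0.2, 1.0, -0.9]
finger_gap: 0.0111
```

```bash
python3 - <<'E'
from h import *
f=eyes.grab_frame("scene")
cv2.imwrite("pics/c4.png",cv2.convertScaleAbs(cv2.resize(f["color"][255:415,305:475],None,fx=3.5,fy=3.5,interpolation=cv2.INTER_CUBIC),alpha=1.4,beta=10))
E
```

```text
(no output)
```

View pics/c4.png

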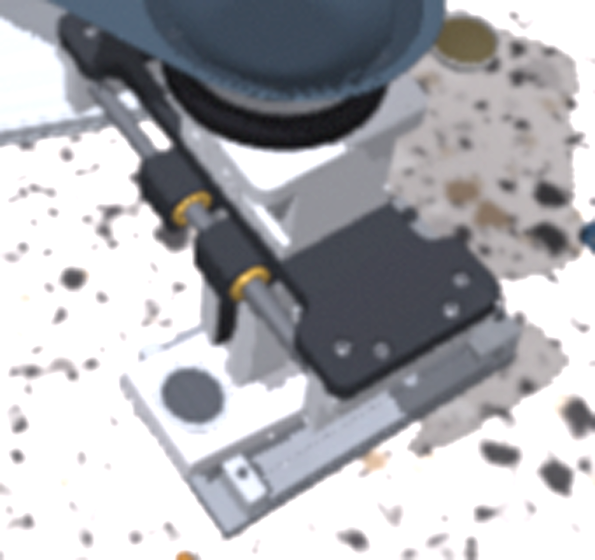

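Request:
{"op": "play_rows", "data": {
  "grip": [-1,-1,-1,-1,-1,-1],
  "slide": [
    [0,0,-0.1],
    [0,0,-0.3],
    [0,0,-0.6],
    [0,0,-0.9],
    [0,0,-1.1],
    [0,0,-1.1]
  ],
  "spin": [0,0,0,0,0,0]
}}

```text
t: 12.9
eef_pos: [0.5451, -0.2497, 0.1348]
tcp_rot: [[-0.995, -0.099, 0.002], [-0.099, 0.995, -0.002], [-0.002, -0.002, -1.0]]
contact_force: [-0.1, -0.3, -0.9]
finger_gap: 0.0116
```

Request:
{"op": "play_rows", "data": {
  "grip": [-1,-1,-1,-1,-1,-1,-1,-1,-1,-1],
  "slide": [
    [-0.2,0.5,0],
    [-0.4,1.0,0],
    [-0.6,1.6,0],
    [-0.8,2.2,0],
    [-1.0,2.8,0],
    [-1.2,3.3,0],
    [-1.4,3.69,0],
    [-1.4,3.69,0],
    [-1.4,3.69,0],
    [-1.4,3.69,0]
  ],
  "spin": [0.3,0.6,0.9,1.2,1.5,1.7,1.89,1.89,1.89,1.89]
}}

```text
t: 14.15
eef_pos: [0.6057, -0.0214, 0.1329]
tcp_rot: [[-0.973, 0.23, -0.001], [0.23, 0.973, -0.0], [0.0, -0.0, -1.0]]
contact_force: [-0.0, -0.0, -0.6]
finger_gap: 0.0119
```

```bash
python3 - <<'E'
from h import *
f=eyes.grab_frame("scene")
cv2.imwrite("pics/c5.png",cv2.convertScaleAbs(cv2.resize(f["color"][150:330,250:450],None,fx=3,fy=3,interpolation=cv2.INTER_CUBIC),alpha=1.4,beta=10))
E
```

```text
(no output)
```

View pics/c5.png

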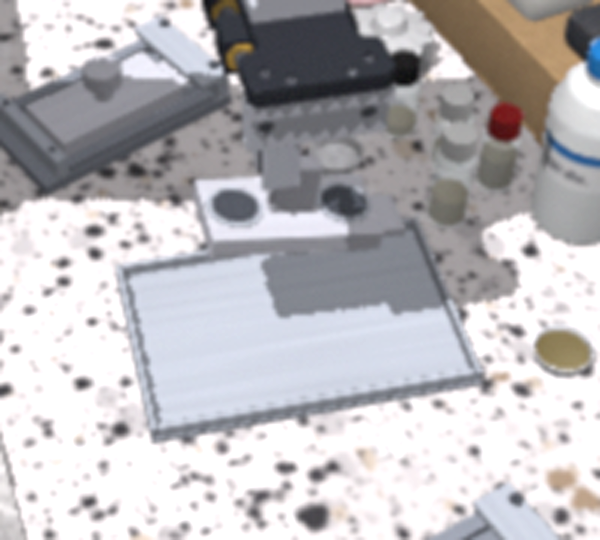

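Request:
{"op": "play_rows", "data": {
  "grip": [-1,-1,-1,-1,-1,-1,-1],
  "slide": [
    [0,0,0.3],
    [0,0,0.6],
    [0,0,0.9],
    [0,0,1.1],
    [0,0,1.18],
    [0,0,1.21],
    [0,0,1.21]
  ],
  "spin": [0,0,0,0,0,0,0]
}}

```text
t: 15.08
eef_pos: [0.6064, -0.0206, 0.061]
tcp_rot: [[-0.974, 0.229, 0.001], [0.229, 0.974, -0.0], [-0.001, -0.0, -1.0]]
contact_force: [-0.1, -0.6, -1.6]
finger_gap: 0.0112
```

Request:
{"op": "play_rows", "data": {
  "grip": [-1,-1,-1,-1],
  "slide": [
    [0,0,0.03],
    [0,0,0.06],
    [0,0,0.09],
    [0,0,0.09]
  ],
  "spin": [0,0,0,0]
}}

```text
t: 15.58
eef_pos: [0.6058, -0.0205, 0.0549]
tcp_rot: [[-0.973, 0.229, -0.0], [0.229, 0.973, 0.0], [0.0, 0.0, -1.0]]
contact_force: [0.0, 0.2, -2.0]
finger_gap: 0.0111
```

Request:
{"op": "play_rows", "data": {
  "grip": [-1,-1,-1,-1],
  "slide": [
    [0.01,0,0.03],
    [0.02,0,0.06],
    [0.03,0,0.09],
    [0.03,0,0.09]
  ],
  "spin": [0,0,0,0]
}}

```text
t: 16.08
eef_pos: [0.6042, -0.02, 0.0498]
tcp_rot: [[-0.974, 0.229, -0.0], [0.229, 0.974, 0.0], [0.0, -0.0, -1.0]]
contact_force: [-1.0, 0.4, 1.2]
finger_gap: 0.0112
```

Request:
{"op": "play_rows", "data": {
  "grip": [-1,-1,-1,-1],
  "slide": [
    [0.02,0,0.02],
    [0.03,0,0.04],
    [0.04,0,0.06],
    [0.04,0,0.06]
  ],
  "spin": [0,0,0,0]
}}

```text
t: 16.58
eef_pos: [0.6018, -0.0195, 0.0461]
tcp_rot: [[-0.973, 0.229, -0.0], [0.229, 0.973, 0.0], [0.0, -0.0, -1.0]]
contact_force: [-1.9, 1.1, 2.5]
finger_gap: 0.0112
```

Request:
{"op": "play_rows", "data": {
  "grip": [-1,-1,-1,-1],
  "slide": [
    [0.02,0,0.02],
    [0.03,0,0.04],
    [0.04,0,0.05],
    [0.04,0,0.05]
  ],
  "spin": [0,0,0,0]
}}

```text
t: 17.08
eef_pos: [0.5999, -0.0191, 0.0432]
tcp_rot: [[-0.973, 0.229, 0.001], [0.229, 0.973, -0.0], [-0.001, -0.0, -1.0]]
contact_force: [0.5, -0.1, 1.2]
finger_gap: 0.0116
```

Request:
{"op": "play_rows", "data": {
  "grip": [-1,-1,-1,-1],
  "slide": [
    [0.01,0,0.02],
    [0.015,0,0.035],
    [0.02,0,0.05],
    [0.02,0,0.05]
  ],
  "spin": [0,0,0,0]
}}

```text
t: 17.58
eef_pos: [0.5981, -0.0186, 0.0399]
tcp_rot: [[-0.973, 0.229, -0.001], [0.229, 0.973, 0.0], [0.001, -0.0, -1.0]]
contact_force: [-1.1, 0.3, 2.0]
finger_gap: 0.0115
```

Request:
{"op": "play_rows", "data": {
  "grip": [-0.75,-0.6,-0.4,-0.2,0.2,0.6,1,1],
  "slide": [
    [0,0,0],
    [0,0,0],
    [0,0,0],
    [0,0,0],
    [0,0,0],
    [0,0,0],
    [0,0,0],
    [0,0,0]
  ],
  "spin": [0,0,0,0,0,0,0,0]
}}

```text
t: 18.58
eef_pos: [0.5984, -0.0187, 0.0401]
tcp_rot: [[-0.973, 0.229, 0.0], [0.229, 0.973, -0.0], [-0.0, 0.0, -1.0]]
contact_force: [0.2, 0.9, 0.1]
finger_gap: 0.074
```

Request:
{"op": "play_rows", "data": {
  "grip": [1,1,1,1,1,1,1,1],
  "slide": [
    [0,0,0],
    [0,0,-0.3],
    [0,0,-0.8],
    [0,0,-1.5],
    [0,0,-2.3],
    [0,0,-3],
    [0,0,-3],
    [0,0,-3]
  ],
  "spin": [0,0,0,0,0,0,0,0]
}}

```text
t: 19.58
eef_pos: [0.5981, -0.0186, 0.2201]
tcp_rot: [[-0.973, 0.229, -0.0], [0.229, 0.973, 0.0], [0.0, -0.0, -1.0]]
contact_force: [1.1, -0.0, -0.8]
finger_gap: 0.0941
```

```bash
python3 - <<'E'
from h import *
print(readout.sense()["contact_force"])
f=eyes.grab_frame("scene"); g=eyes.grab_frame("top")
for n,k in ((f,"blank"),(f,"carrier"),(g,"blank")): print(k,[(r["p"],r["uv"]) for r in recognise(n,k)[:1]])
cv2.imwrite("pics/c6.png",cv2.convertScaleAbs(cv2.resize(f["color"][150:330,230:430],None,fx=3.3,fy=3.3,interpolation=cv2.INTER_CUBIC),alpha=1.4,beta=10))
E
```

```text
[ 1.07371975 -0.03421327 -0.7769524 ]
blank [(0.56, [284.1, 181.7])]
carrier [(0.57, [344.7, 256.8])]
blank [(0.62, [202.8, 256.4])]
```

View pics/c6.png

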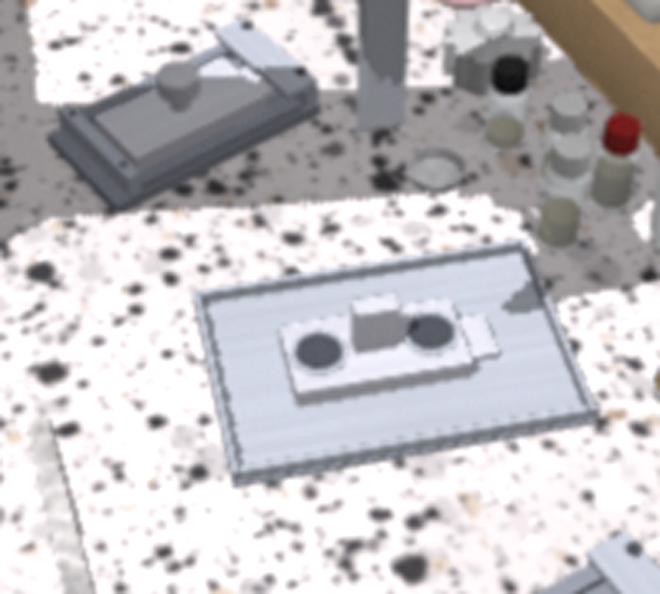

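The carrier lies flat near the middle of the tray, with its pellets at crop pixels (320,351) and (432,331). The fin is upright, the blank is still seated in its dock, and the gripper is clear above. I'm handing the job in.

```bash
python3 -c "
from station import bot
print(bot.close_job())"
```

```text
the job is handed in; nothing more can be done
None
```

The carrier with the fin is out of its dock and lying flat and upright near the middle of the tray. I handed the job in at about 19.7 s of the 43 s allowed; the hand-in reports no verdict.

**How it was done:**
- The tool cannot tilt, so I gripped the fin at its forward top edge and lifted in 1–2 mm steps, easing in +x. The carrier turned in the grip against light contact with the keeper bar.
- By the lift geometry, the tilt reached about 11–12°, at or just under your 12° lower figure. The front still cleared the lip.
- I then lowered it about 2 mm to unload the bar, drew it 35 mm to the front, lifted it, moved it to the tray, pressed it flat and released it.

**Last checks:**
- **Carrier:** the final picture shows it flat, clear of the tray walls, with the fin upright and the gripper well above. I judged flatness and rest by eye from one picture, not by measurement.
- **Blank:** it is still in its dock. The detector moved by only about 1–2 pixels in both views (roughly 2–4 mm), but at lower confidence (0.56–0.62) than at the start.
- **Keeper force:** I could only infer it from the wrist, whose readings wander by about 0.5 N. It peaked at about 3.5–4.5 N against the 6 N limit.

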